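# Free the ratchet and ease the winch drum back

## Task

The strap has been taken off the bench winch with the red pawl, and its drum must go back ready for the next strap. Push the red knob over so that the pawl snaps off the ratchet wheel and stays off, then ease that winch's crank back gently, without letting it spin, until its arm rests against the yellow stop post. Leave the winch with the blue pawl as it is.

Things in the scene. Friction and masses are not known exactly. Their poses are not given: they have to be found in the camera images.
- red_winch: Winch with the red pawl, bolted down, drum axis upright. Origin on that axis at the table top, z up, x and y along its base plate (10 mm thick, x -80 to 80, y -80 to 110 mm). Ratchet wheel: tip radius 53 mm, 56 to 68 mm up. Crank arm: 16 mm wide, 70 to 78 mm up. Yellow stop post: 12 mm thick, 80 mm tall, at x = -62, y = 14 mm. Pawl pivot: at x = 42, y = 62 mm, 84 mm tall.
- red_handle (a point): Top of the red winch's black upright crank handle, 114 mm above the table. The handle is 22 mm in diameter, 36 mm tall, 75 mm from the drum axis, at (-75 cos, -75 sin) mm in the winch frame for the angle red_drum. Takes about 2 to 4 N to push round.
- red_drum (a joint): Drum and crank angle, rad: 0 home (arm along the winch's -x, against the yellow stop post, where it stops), growing counter-clockwise from above as wound, up to 2.1. Friction holds it where it is left. With the pawl on, it turns back by less than one tooth (30 degrees).
- red_knob (a point): Top of the pawl's upright red knob (18 mm diameter, 34 mm tall), 112 mm up, 36 mm from the pawl pivot. In the winch frame: about x = 78, y = 52 to 59 mm with the pawl on; x = 60, y = 31 mm fully off, where it meets a stop. An over-centre spring holds it at either end; pushed towards the winch's -y with about 2 N it snaps over past y = 43 mm. Pawl nose and spring lie below 70 mm.
- blue_handle (a point): Top of the crank handle of the second winch, alike in all but its blue pawl and knob, 114 mm above the table. To be left as it is.
- blue_knob (a point): Top of the blue pawl's knob on the second winch, 112 mm above the table. To be left as it is.
Things that resemble listed ones, but are neither listed nor needed, are in the scene too. Of the things like the part that bears red_knob, leave any that is turquoise; of the rest the smaller one is meant.

How it is judged:
By the outcome, as a careful person would: the job done as asked, in the order asked, and still so for the second after the job is handed in, with the robot touching nothing.
It also fails if it takes over 48 s, if anything falls off the work surface, if the arm or the gripper's body presses on something with over 40 N, if the wrist force passes 120 N, or if a joint passes its speed limit or range.

## Robot

A 7-joint arm with a two-finger parallel gripper is mounted at the origin on the work surface. World frame = base frame: x ahead of the robot, y to its left, z up, the work surface at z = 0. Lengths are in m, angles in rad, forces in N, time in s.
With the tool pointing down it reaches from about 0.4 to 0.875 m from the base axis. Payload 19.3 kg.
Tool frame: the origin (TCP) lies midway between the tips of the shut fingers; the grasp point (between the pads) lies 19 mm behind it; z points along the fingers, y is the line along which they close (so a half turn about z gives the same grasp; the last joint's range is limited). The gripper opens to 85 mm and grips with 20 to 120 N. Pads are 22 mm wide; open, the fingers measure 114 mm over their backs; the gripper's body (76 mm by 85 mm) begins 54 mm behind the grasp point. The pads swing forward as they close: fully open they stand 13 mm farther back than shut.
Start: joints at [-1.208, 0.521, -0.036, 1.599, 0.021, 1.021, -0.113], TCP at [0.262, 0.567, 0.231] pointing down, gripper open.
Joint ranges: [-2.91, 2.91], [-0.3, 2.13], [-1.5, 1.42], [0.17, 2.43], [-1.26, 4.41], [0.16, 1.93], [-2.52, 2.52]. Speed limits (rad/s): [1.89, 1.89, 2.39, 2.39, 3.01, 3.01, 3.01].

## Interface

Orientations are given as [roll, pitch, yaw] about the fixed x, y, z axes, in that order (R = Rz(yaw) Ry(pitch) Rx(roll)).
In Python, from workcell import * gives the robot as it stands. The module is installed in compiled form; this text tells all that it offers.
- The arm moves only by the tool play_rows, never from a script. Its argument "deltas" is a list of rows, each a list of 7 numbers: the shift along the tool's x, y, z in units of 500 mm (1.0 is 500 mm), then the turn, a rotation vector about the tool's x, y, z in units of 120 degrees (1.0 is 120 degrees), then the closure, from 0 (fully open) to 1 (shut). A call has 1 to 10 rows; each row is the pose to reach, as a shift and turn from the pose commanded when the call began, along the tool's axes at that moment; what a row does not reach only later rows make up. A row lasts 1/10 s, in which the tool goes at most 50 mm and 8.59 degrees, less where a joint would pass 70% of its speed; a pose out of reach is approached as far as the arm can. A call with a number of a shift or a turn outside -1 to 1 is refused whole. A call with a gripper value outside its range is refused whole. The fingers move at their own pace and stop on an object; "newtons" is the grip in N (left out, the last holds). Time passes only in rows, so rows that repeat a pose let the fingers close. It gives the time, the measured TCP pose, the force, the opening and the grip force at its end, in the units of the state.
- observe(): the state, without advancing time (a new reading comes with each control period).
- grab_frame(name): name is "side" or "top"; returns the picture (384x512x3 uint8, red, green, blue); there is no depth.
- get_calibration(name): a dict with "fovy" (degrees; the focal length in pixels is half the picture's height over the tangent of half this angle, whatever the lens; pixels are square), "cx", "cy" (the principal point, pixels), "k1" (the pictures are not rectified: a ray, as slopes to the right and down, at radius r is drawn at 1 + k1 r^2 times it, then the intrinsics apply), "xyz" and "rotation" of the camera in the world. Camera axes: x right, y down, z forward; pixel columns grow to the right and rows downward; lengths in m; the calibration is good to about 2 mm. A picture is of the moment at which its call begins. get_calibration takes no time and is no camera call.
- job_done(): hands the job in; it is judged then, once.
The state is a dict: "clock": time; "qpos": joint angles; "qd": joint speeds; "joint_efforts": joint torques, N m; "position": TCP position; "tool_rot": TCP orientation; "force": force on the tool from outside, world axes, zero at the start; "moment": the same for the moment, N m; "grip_width": finger opening in m; "finger_force": force on a finger pad.
Only numpy, scipy, OpenCV 4.12 (cv2) and the standard library are available. Lean on these libraries where they do the work, as an engineer would, in place of code of your own. Each camera call takes 0.05 s, during which the arm holds its last target. There are 200 camera calls.

## Working session

There is one attempt and no reset: what is moved stays moved. The work goes in short steps, Python scripts to look and compute and a tool call to move; the robot and the scene stay as the last step left them, time stands still between calls to the robot, and variables do not carry over. Pictures are saved under pics/ and viewed, at most 10 in all, crops included, and the job is handed in when it is done.

Besides the shell and the picture viewer there is one more tool, called after "Request:" as name([rows], argument=value, ...), one row to a line, values as JSON. play_rows: Moves the arm, as the interface text tells. Its arguments: {"type":"object","properties":{"deltas":{"type":"array"},"newtons":{"type":"number"}},"required":["deltas"]}

```bash
mkdir -p pics; cat > h.py <<'E'
from workcell import *
import numpy as np, cv2
def ray(cal,u,v):
    f=192/np.tan(np.radians(cal["fovy"])/2)
    d=np.array([(u-cal["cx"])/f,(v-cal["cy"])/f]); s=d.copy()
    for _ in range(30): s=d/(1+cal["k1"]*(s@s))
    R=np.array(cal["rotation"]).reshape(3,3)
    return np.array(cal["xyz"]),R@np.array([s[0],s[1],1.])
def onplane(cal,u,v,z):
    o,d=ray(cal,u,v); return o+d*(z-o[2])/d[2]
def proj(cal,p):
    R=np.array(cal["rotation"]).reshape(3,3); c=R.T@(np.array(p)-np.array(cal["xyz"]))
    f=192/np.tan(np.radians(cal["fovy"])/2); s=c[:2]/c[2]; s=s*(1+cal["k1"]*(s@s))
    return s*f+[cal["cx"],cal["cy"]]
E
python3 - <<'E'
from h import *
for n in("top","side"):
    im=grab_frame(n); cv2.imwrite(f"pics/{n}0.png",im[:,:,::-1]); print(n,get_calibration(n))
print(observe())
E
```

```text
top {'fovy': 49.29706046917715, 'cx': 258.83528855055846, 'cy': 200.16547044700428, 'k1': 0.044534541145046264, 'xyz': array([0.39992952, 0.05417325, 0.90892839]), 'rotation': array([-2.95196049, -0.02353508, -1.57709086])}
side {'fovy': 56.70453097123821, 'cx': 258.59475560973857, 'cy': 193.8117472312646, 'k1': 0.0042217946531008625, 'xyz': array([ 0.45352459, -0.53142101,  0.61554722]), 'rotation': array([-2.28013824, -0.01594158, -0.16971753])}
{'clock': 0.1, 'qpos': array([-1.20816813,  0.52194741, -0.0363233 ,  1.5999448 ,  0.0212243 ,
        1.02109939, -0.1128094 ]), 'qd': array([ 0.00041379, -0.00327392,  0.00040813, -0.00129115, -0.0001943 ,
        0.00046236, -0.000736  ]), 'joint_efforts': array([ 3.17274571e-03, -9.28487778e+01,  1.98338024e+00, -3.70528686e+01,
        1.79354410e-02,  5.33944694e-03,  2.61062041e-05]), 'position': array([0.26206339, 0.56707476, 0.23078992]), 'tool_rot': array([-3.14058362e+00,  9.34746876e-05,  2.70875313e+00]), 'force': array([ 0.2379273 , -0.55158651, -0.89209289]), 'moment': array([0.03745398, 0.03727821, 0.0383748 ]), 'finger_force': 0.0, 'grip_width': 0.085457511252329}
```

```bash
sed -i 's/np.array(cal\["rotation"\]).reshape(3,3)/rot(cal["rotation"])/; 2a from scipy.spatial.transform import Rotation\ndef rot(r): return Rotation.from_euler("xyz",r).as_matrix()' h.py; head -8 h.py
```

```text
from workcell import *
import numpy as np, cv2
from scipy.spatial.transform import Rotation
def rot(r): return Rotation.from_euler("xyz",r).as_matrix()
def ray(cal,u,v):
    f=192/np.tan(np.radians(cal["fovy"])/2)
    d=np.array([(u-cal["cx"])/f,(v-cal["cy"])/f]); s=d.copy()
    for _ in range(30): s=d/(1+cal["k1"]*(s@s))
```

View pics/top0.png

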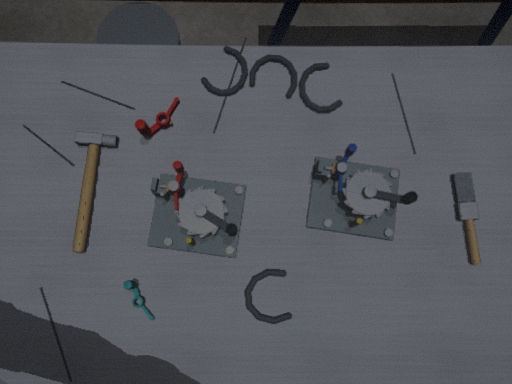

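View pics/side0.png

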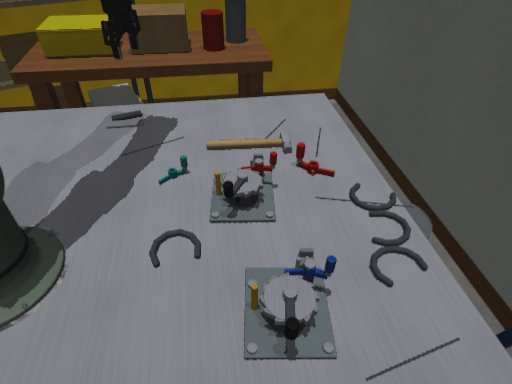

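Top view: the red winch has its axis at about (201,211), red pawl knob at (178,166), black handle at (232,230) and yellow post at (189,240). Things that could be taken for the red pawl: the mounted red pawl (177,185), the larger loose red pawl (162,120), the turquoise loose one (138,300) and the blue winch's pawl (347,170). I choose the smaller red one on the winch, and check it in a crop.

```bash
python3 - <<'E'
from h import *
im=cv2.imread("pics/top0.png"); s=cv2.imread("pics/side0.png")
c=im[105:265,120:270]; e=s[130:230,180:340]
a=cv2.resize(c,None,fx=3,fy=3,interpolation=cv2.INTER_CUBIC)
b=cv2.resize(e,None,fx=2,fy=2,interpolation=cv2.INTER_CUBIC)
out=np.zeros((480,775,3),np.uint8); out[:,:450]=a; out[:200,455:]=b; out=cv2.convertScaleAbs(out,alpha=1.7); cv2.imwrite("pics/crop0.png",out)
ct,cs=get_calibration("top"),get_calibration("side")
for n,i,cal in(("top",im,ct),("side",s,cs)):
    h=cv2.cvtColor(i,cv2.COLOR_BGR2HSV)
    for nm,m in(("red",cv2.inRange(h,(0,170,60),(6,255,255))|cv2.inRange(h,(174,170,60),(180,255,255))),("yel",cv2.inRange(h,(20,150,80),(32,255,255))),("blk",cv2.inRange(h,(0,0,0),(180,255,28)))):
        k,l,st,ce=cv2.connectedComponentsWithStats(m)
        for j in range(1,k):
            if 12<st[j,4]<600 and st[j,1]>90: print(n,nm,st[j],ce[j].round(1), onplane(cal,*ce[j],.1)[:2].round(3))
E
```

```text
top red [150  98  29  35 160] [163.4 116.9] [0.727 0.227]
top red [136 120   9   9  64] [140. 124.] [0.712 0.273]
top red [174 162   7   7  29] [176.6 164.1] [0.628 0.197]
top red [177 174   4   8  21] [178.5 177.7] [0.601 0.193]
top yel [357 218   5   5  14] [359.  220.2] [ 0.515 -0.162]
top yel [187 238   4   5  15] [188.6 239.9] [0.477 0.17 ]
top blk [402 196   7   7  15] [404.7 199. ] [ 0.557 -0.254]
top blk [ 67 369   4  10  14] [ 68.5 374.1] [0.241 0.375]
side red [297 143   8  16  92] [300.5 150.2] [0.701 0.215]
side red [271 152   6  13  63] [273.  157.8] [0.623 0.191]
side red [301 161  33  15 206] [316.  168.4] [0.717 0.132]
side red [245 163  27   9 112] [259.9 167.4] [0.583 0.156]
side yel [252 284   6   6  31] [254.4 286.5] [ 0.515 -0.179]
side blk [223 182  20  25 197] [230.4 193. ] [0.502 0.072]
side blk [247 195  11   9  38] [252.  198.6] [0.546 0.046]
side blk [  0 229  30  50 300] [ 17.4 256.7] [ 0.1   -0.048]
side blk [280 318  24  22 284] [291.5 328.2] [ 0.559 -0.263]
```

View pics/crop0.png

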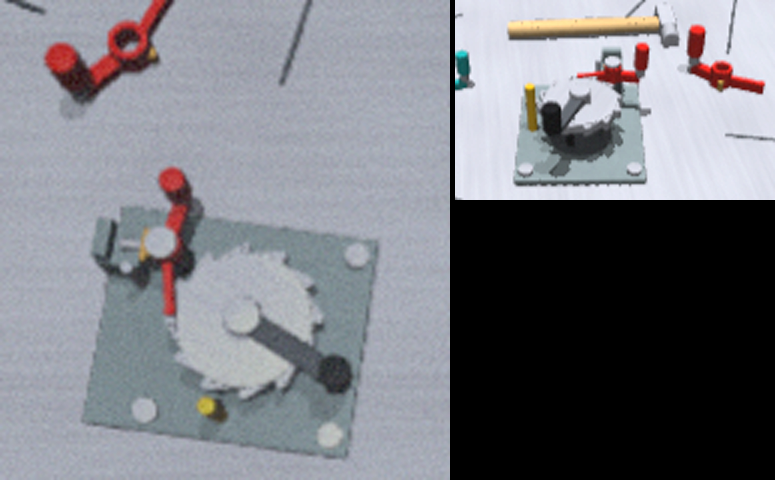

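The crop shows the small red pawl mounted on the ratchet, with its knob top at crop (173,178) = (177.5,164), handle top at crop (335,370), post at (205,404) and pivot at (160,243). The choice is confirmed. Next I fit the winch pose.

```bash
cat >> h.py <<'E'
def fit(A,B):
    a=A-A.mean(0); b=B-B.mean(0)
    th=np.arctan2((a[:,0]*b[:,1]-a[:,1]*b[:,0]).sum(),(a*b).sum())
    c,s=np.cos(th),np.sin(th); R=np.array([[c,-s],[s,c]]); return th,R,B.mean(0)-R@A.mean(0)
E
python3 - <<'E'
from h import *
ct=get_calibration("top"); cs=get_calibration("side")
P=[((121,208),.01,(80,110)),((378,241),.01,(80,-80)),((347,457),.01,(-80,-80)),((83,423),.01,(-80,110)),((205,404),.08,(-62,14)),((160,243),.084,(42,62))]
B=np.array([onplane(ct,120+u/3,105+v/3,z)[:2] for (u,v),z,_ in P]); A=np.array([p[2] for p in P])/1e3
th,R,t=fit(A,B); print("yaw",th,"t",t,"res mm",((B-(A@R.T+t))*1e3).round(1).tolist())
for n,(u,v),z in(("knob",(173,178),.112),("handle",(335,370),.114)):
    w=onplane(ct,120+u/3,105+v/3,z)[:2]; print(n,w,"winch",(R.T@(w-t)*1e3).round(1), "sidepx", proj(cs,[*w,z]).round(1))
h=R.T@(w-t); print("angle",np.arctan2(-h[1],-h[0]))
for q in[(0,0,.08),(-.062,.014,.08),(.06,.031,.112)]: w=[*(R@q[:2]+t),q[2]]; print(w,proj(cs,w).round(1))
E
```

```text
yaw -0.13492633618753355 t [0.53791231 0.14990622] res mm [[-1.5, -0.2], [-0.7, 0.1], [0.7, 0.6], [0.3, -1.1], [1.6, 1.0], [-0.4, -0.4]]
knob [0.62457217 0.19306146] winch [80.1 54.4] sidepx [273.8 153.4]
handle [0.49783439 0.08666135] winch [-31.2 -68.1] sidepx [227.8 184. ]
angle 1.1408955252234703
[np.float64(0.5379123127264152), np.float64(0.14990621556790013), 0.08] [242.  177.1]
[np.float64(0.4783590581024374), np.float64(0.17211904662771035), 0.08] [216.9 173.8]
[np.float64(0.6015370241327486), np.float64(0.17255342507505117), 0.112] [266.3 158.8]
```

```bash
cat >> h.py <<'E'
TH=-0.13493; T=np.array([.53791,.14991]); RW=np.array([[np.cos(TH),-np.sin(TH)],[np.sin(TH),np.cos(TH)]])
def w(x,y): return RW@np.array([x,y])/1e3+T
def row(s,x,y,z,yaw):
    "row from state s (tool assumed commanded there) to winch point x,y mm, height z m, yaw relative to the winch"
    R0=rot(s["tool_rot"]); R1=rot([np.pi,0,np.pi+TH+yaw])
    d=R0.T@(np.array([*w(x,y),z])-s["position"])/.5; r=Rotation.from_matrix(R0.T@R1).as_rotvec()/np.radians(120)
    return np.r_[d,r].round(4).tolist()
def here(s):
    p=RW.T@(s["position"][:2]-T)*1e3; return p.round(1),s["position"][2].round(4),(s["tool_rot"][2]-np.pi-TH+np.pi)%(2*np.pi)-np.pi,"F",(RW.T@s["force"][:2]).round(2),s["force"][2].round(2),s["grip_width"],s["clock"]
E
python3 - <<'E'
from h import *
s=observe(); print(here(s)); print(row(s,80,92,.2,0)); print(row(s,80,92,.093,0))
ct=get_calibration("top"); p=onplane(ct,120+103/3,105+238/3,.08)[:2]; print("bracket",RW.T@(p-T)*1e3)
E
```

```text
(array([-329.5,  376.3]), np.float64(0.2308), np.float64(-0.2979095214793519), 'F', array([ 0.31, -0.51]), np.float64(-0.89), 0.085457511252329, 0.1)
[-0.9497, -0.3031, 0.062, -0.0005, -0.0, -0.1422]
[-0.9497, -0.3028, 0.276, -0.0005, -0.0, -0.1422]
bracket [ 40.73935435 100.53446213]
```

Request:
play_rows([
  [-0.95,-0.303,0.06,0,0,-0.142,1],
  [-0.95,-0.303,0.06,0,0,-0.142,1],
  [-0.95,-0.303,0.06,0,0,-0.142,1],
  [-0.95,-0.303,0.06,0,0,-0.142,1],
  [-0.95,-0.303,0.06,0,0,-0.142,1],
  [-0.95,-0.303,0.06,0,0,-0.142,1],
  [-0.95,-0.303,0.06,0,0,-0.142,1],
  [-0.95,-0.303,0.06,0,0,-0.142,1],
  [-0.95,-0.303,0.06,0,0,-0.142,1],
  [-0.95,-0.303,0.06,0,0,-0.142,1],
], newtons=20)

```text
clock: 1.1
position: [0.631, 0.2289, 0.201]
tool_rot: [-3.141, -0.0, 3.006]
force: [1.6, 1.1, 0.2]
grip_width: 0.0001
finger_force: 0.0
```

```bash
python3 - <<'E'
from h import *
s=observe(); print(here(s)); print(row(s,80,92,.12,0)); print(row(s,80,92,.093,0))
E
```

```text
(array([81.6, 90.8]), np.float64(0.201), np.float64(-0.00047050818205907063), 'F', array([1.46, 1.3 ]), np.float64(0.2), 7.268142443008819e-05, 1.1)
[0.0031, 0.0025, 0.162, -0.0001, -0.0002, -0.0002]
[0.0031, 0.0025, 0.216, -0.0001, -0.0002, -0.0002]
```

Request:
play_rows([
  [0.003,0.003,0.08,0,0,0,1],
  [0.003,0.003,0.14,0,0,0,1],
  [0.003,0.003,0.18,0,0,0,1],
  [0.003,0.003,0.216,0,0,0,1],
  [0.003,0.003,0.216,0,0,0,1],
  [0.003,0.003,0.216,0,0,0,1],
])

```text
clock: 1.7
position: [0.6285, 0.2323, 0.0935]
tool_rot: [-3.141, -0.0, 3.006]
force: [0.2, 0.1, -0.3]
grip_width: -0.0001
finger_force: 0.0
```

```bash
python3 - <<'E'
from h import *
s=observe(); print(here(s)); print(row(s,78,80,.093,0));print(row(s,74,62,.093,0)); print(row(s,70,54,.093,0))
im=grab_frame("side"); t=grab_frame("top"); cv2.imwrite("pics/s1.png",np.hstack([cv2.resize(im[100:230,180:340],None,fx=2.3,fy=2.3),cv2.resize(t[105:265,120:270],(368,299))])[:,:,::-1])
E
```

```text
(array([78.7, 93.8]), np.float64(0.0935), np.float64(-0.0004718404866190795), 'F', array([0.18, 0.14]), np.float64(-0.26), -7.604329674252385e-05, 1.7)
[0.0014, -0.0277, 0.001, -0.0001, -0.0002, -0.0002]
[0.0093, -0.0637, 0.001, -0.0001, -0.0002, -0.0002]
[0.0173, -0.0797, 0.001, -0.0001, -0.0002, -0.0002]
```

View pics/s1.png

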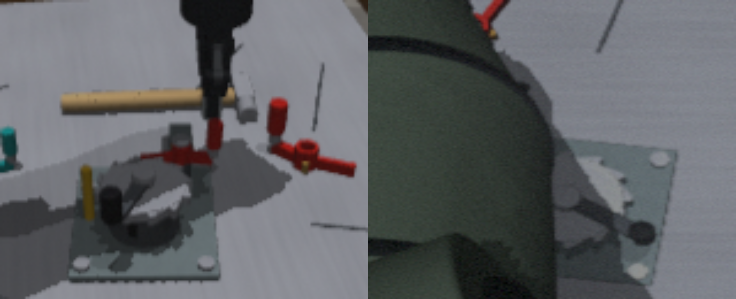

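Side view: the shut fingers (212,110) stand just behind the red knob (215,133), clear of the pivot. I push along -y.

Request:
play_rows([
  [0.002,-0.014,0.001,0,0,0,1],
  [0.002,-0.026,0.001,0,0,0,1],
  [0.003,-0.034,0.001,0,0,0,1],
  [0.004,-0.042,0.001,0,0,0,1],
  [0.006,-0.05,0.001,0,0,0,1],
  [0.008,-0.058,0.001,0,0,0,1],
  [0.011,-0.064,0.001,0,0,0,1],
  [0.014,-0.07,0.001,0,0,0,1],
  [0.017,-0.075,0.001,0,0,0,1],
  [0.018,-0.075,0.001,0,0,0,1],
])

```text
clock: 2.8
position: [0.6143, 0.1958, 0.0928]
tool_rot: [-3.141, -0.0, 3.006]
force: [0.3, 0.1, 0.4]
grip_width: 0.0004
finger_force: 0.0
```

```bash
python3 - <<'E'
from h import *
s=observe(); print(here(s)); print(row(s,76,80,.2,0)); print(row(s,76,80,.093,0))
im=grab_frame("side"); cv2.imwrite("pics/s2.png",cv2.resize(im[100:230,180:340],None,fx=3,fy=3)[:,:,::-1])
E
```

```text
(array([69.6, 55.8]), np.float64(0.0928), np.float64(-0.000878898875270373), 'F', array([0.32, 0.15]), np.float64(0.37), 0.00039524927580907726, 2.8)
[-0.0128, 0.0484, -0.2145, -0.0002, -0.0001, -0.0004]
[-0.0128, 0.0485, -0.0005, -0.0002, -0.0001, -0.0004]
```

View pics/s2.png

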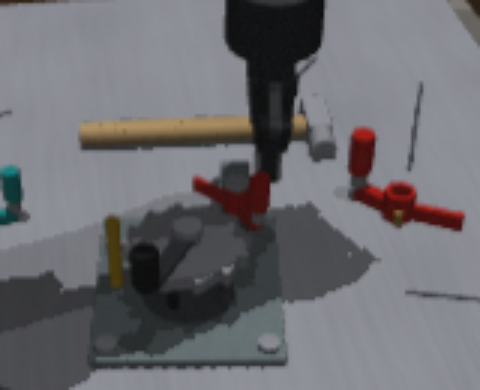

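Side view: the pawl arm has swung over. The knob is at crop (262,185) = (267,162), as predicted for fully off. I retract and go above the handle.

Request:
play_rows([
  [-0.013,0.03,0,0,0,0,1],
  [-0.013,0.048,-0.05,0,0,0,1],
  [-0.013,0.048,-0.15,0,0,0,1],
  [-0.013,0.048,-0.22,0,0,0,1],
  [-0.013,0.048,-0.22,0,0,0,1],
])

```text
clock: 3.35
position: [0.6263, 0.2202, 0.2081]
tool_rot: [3.138, 0.006, 3.006]
force: [0.7, -0.7, 0.2]
grip_width: -0.0003
finger_force: 0.0
```

```bash
python3 - <<'E'
from h import *
s=observe(); print(here(s)); print(row(s,-31.2,-68.1,.2,1.14))
E
```

```text
(array([78.1, 81.5]), np.float64(0.2081), np.float64(-0.0005426639789520848), 'F', array([ 0.73, -0.56]), np.float64(0.23), -0.000252034221670953, 3.35)
[0.2185, -0.2994, 0.0136, -0.0002, 0.0037, -0.5446]
```

Request:
play_rows([
  [0.2185,-0.2994,0.014,0,0,-0.5445,0.4],
  [0.2185,-0.2994,0.014,0,0,-0.5445,0.4],
  [0.2185,-0.2994,0.014,0,0,-0.5445,0.4],
  [0.2185,-0.2994,0.014,0,0,-0.5445,0.4],
  [0.2185,-0.2994,0.014,0,0,-0.5445,0.4],
  [0.2185,-0.2994,0.014,0,0,-0.5445,0.4],
  [0.2185,-0.2994,0.014,0,0,-0.5445,0.4],
  [0.2185,-0.2994,0.014,0,0,-0.5445,0.4],
  [0.2185,-0.2994,0.014,0,0,-0.5445,0.4],
  [0.2185,-0.2994,0.014,0,0,-0.5445,0.4],
])

```text
clock: 4.35
position: [0.4957, 0.0856, 0.1957]
tool_rot: [3.141, -0.0, -2.14]
force: [0.2, -0.2, 1.3]
grip_width: 0.0511
finger_force: 0.0
```

```bash
python3 - <<'E'
from h import *
s=observe(); print(here(s)); print(row(s,-31.2,-68.1,.092,1.14))
im=grab_frame("side"); t=grab_frame("top"); cv2.imwrite("pics/s3.png",np.hstack([cv2.resize(im[100:230,180:340],None,fx=2.3,fy=2.3),cv2.resize(t[105:265,120:270],(368,299))])[:,:,::-1])
E
```

```text
(array([-33.1, -69.4]), np.float64(0.1957), np.float64(1.1367305347053565), 'F', array([ 0.22, -0.13]), np.float64(1.35), 0.051135283273258815, 4.35)
[-0.0039, -0.0025, 0.2074, 0.0001, -0.0, -0.0016]
```

View pics/s3.png

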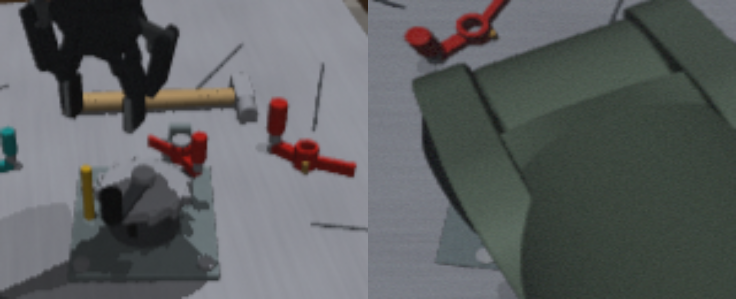

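The side view shows the pawl staying off (knob at panel (200,138)) and the open fingers above the handle. I lower around it.

Request:
play_rows([
  [-0.004,-0.0025,0.06,0,0,0,0.4],
  [-0.004,-0.0025,0.11,0,0,0,0.4],
  [-0.004,-0.0025,0.15,0,0,0,0.4],
  [-0.004,-0.0025,0.18,0,0,0,0.4],
  [-0.004,-0.0025,0.2,0,0,0,0.4],
  [-0.004,-0.0025,0.214,0,0,0,0.4],
  [-0.004,-0.0025,0.214,0,0,0,0.5],
  [-0.004,-0.0025,0.214,0,0,0,0.6],
  [-0.004,-0.0025,0.214,0,0,0,0.67],
  [-0.004,-0.0025,0.214,0,0,0,0.67],
])

```text
clock: 5.45
position: [0.4982, 0.0867, 0.0893]
tool_rot: [-3.141, 0.001, -2.137]
force: [0.3, -0.3, -0.5]
grip_width: 0.0281
finger_force: 0.0
```

```bash
cat > arc.py <<'E'
from h import *
import sys
s=observe(); print(here(s))
a0,a1,n=map(float,sys.argv[1:4]); r=float(sys.argv[4]) if len(sys.argv)>4 else 75
for a in np.linspace(a0,a1,int(n)+1)[1:]: print(round(a,3),row(s,-r*np.cos(a),-r*np.sin(a),.089,a))
E
python3 arc.py 1.14 0.8 10
```

```text
(array([-30.9, -68. ]), np.float64(0.0893), np.float64(1.1396948987212854), 'F', array([ 0.36, -0.26]), np.float64(-0.53), 0.028052769167736493, 5.45)
1.106 [0.0006, 0.0058, 0.0006, -0.0003, 0.0003, 0.0161]
1.072 [0.0003, 0.0109, 0.0006, -0.0003, 0.0003, 0.0323]
1.038 [-0.0001, 0.016, 0.0006, -0.0003, 0.0003, 0.0486]
1.004 [-0.0007, 0.021, 0.0006, -0.0003, 0.0003, 0.0648]
0.97 [-0.0015, 0.0261, 0.0006, -0.0003, 0.0003, 0.081]
0.936 [-0.0024, 0.0311, 0.0006, -0.0003, 0.0003, 0.0973]
0.902 [-0.0035, 0.0361, 0.0006, -0.0003, 0.0003, 0.1135]
0.868 [-0.0048, 0.041, 0.0006, -0.0003, 0.0003, 0.1297]
0.834 [-0.0063, 0.0459, 0.0006, -0.0003, 0.0003, 0.146]
0.8 [-0.0079, 0.0507, 0.0006, -0.0003, 0.0003, 0.1622]
```

Request:
play_rows([
  [0.0006,0.006,0,0,0,0.016,0.67],
  [0.0003,0.011,0,0,0,0.032,0.67],
  [0,0.016,0,0,0,0.049,0.67],
  [-0.0007,0.021,0,0,0,0.065,0.67],
  [-0.0015,0.026,0,0,0,0.081,0.67],
  [-0.0024,0.031,0,0,0,0.097,0.67],
  [-0.0035,0.036,0,0,0,0.113,0.67],
  [-0.0048,0.041,0,0,0,0.13,0.67],
  [-0.0063,0.046,0,0,0,0.146,0.67],
  [-0.008,0.051,0,0,0,0.162,0.67],
])

```text
clock: 6.45
position: [0.4788, 0.1035, 0.0892]
tool_rot: [-3.141, 0.001, -2.478]
force: [1.3, -2.4, 0.3]
grip_width: 0.0281
finger_force: 1.2
```

```bash
python3 arc.py 0.8 0.46 10; python3 - <<'E'
from h import *
im=grab_frame("side"); cv2.imwrite("pics/s4.png",cv2.resize(im[100:230,180:340],None,fx=3,fy=3)[:,:,::-1])
E
```

```text
(array([-52.3, -54. ]), np.float64(0.0892), np.float64(0.7986509822761869), 'F', array([ 1.56, -2.19]), np.float64(0.34), 0.02806303465756425, 6.45)
0.766 [-0.0004, 0.0052, 0.0004, -0.0003, 0.0003, 0.0156]
0.732 [-0.0006, 0.0103, 0.0004, -0.0003, 0.0003, 0.0318]
0.698 [-0.0011, 0.0154, 0.0004, -0.0003, 0.0003, 0.0481]
0.664 [-0.0017, 0.0205, 0.0004, -0.0003, 0.0003, 0.0643]
0.63 [-0.0024, 0.0255, 0.0004, -0.0003, 0.0003, 0.0805]
0.596 [-0.0034, 0.0305, 0.0004, -0.0003, 0.0003, 0.0968]
0.562 [-0.0045, 0.0355, 0.0004, -0.0003, 0.0003, 0.113]
0.528 [-0.0058, 0.0404, 0.0004, -0.0002, 0.0003, 0.1292]
0.494 [-0.0072, 0.0453, 0.0003, -0.0002, 0.0003, 0.1455]
0.46 [-0.0088, 0.0502, 0.0003, -0.0002, 0.0003, 0.1617]
```

View pics/s4.png

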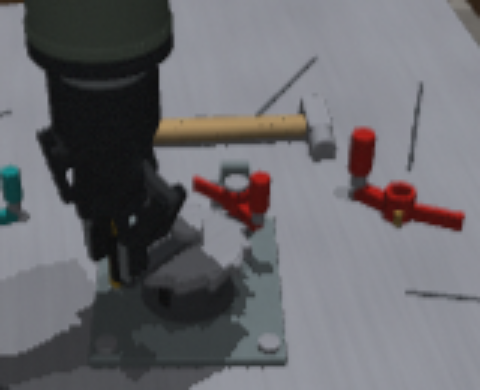

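The crank moves with the fingers (handle area (130,250) in the crop) at about 2.7 N, and the pawl stays off (knob (260,190)). I continue.

Request:
play_rows([
  [-0.0004,0.005,0,0,0,0.016,0.67],
  [-0.0006,0.01,0,0,0,0.032,0.67],
  [-0.001,0.0155,0,0,0,0.048,0.67],
  [-0.0017,0.0205,0,0,0,0.064,0.67],
  [-0.0024,0.0255,0,0,0,0.08,0.67],
  [-0.0034,0.0305,0,0,0,0.097,0.67],
  [-0.0045,0.0355,0,0,0,0.113,0.67],
  [-0.0058,0.0405,0,0,0,0.129,0.67],
  [-0.0072,0.0455,0,0,0,0.145,0.67],
  [-0.0088,0.05,0,0,0,0.162,0.67],
])

```text
clock: 7.5
position: [0.4666, 0.1259, 0.089]
tool_rot: [-3.141, 0.0, -2.816]
force: [0.3, -2.7, 0.8]
grip_width: 0.028
finger_force: 1.2
```

```bash
python3 arc.py 0.46 0.12 10
```

```text
(array([-67.4, -33.4]), np.float64(0.089), np.float64(0.4602898138143452), 'F', array([ 0.69, -2.64]), np.float64(0.76), 0.027960353528121033, 7.5)
0.426 [-0.0005, 0.0051, 0.0001, -0.0001, 0.0001, 0.0164]
0.392 [-0.0008, 0.0102, 0.0001, -0.0001, 0.0001, 0.0326]
0.358 [-0.0012, 0.0152, 0.0001, -0.0001, 0.0001, 0.0488]
0.324 [-0.0018, 0.0203, 0.0001, -0.0001, 0.0001, 0.0651]
0.29 [-0.0026, 0.0253, 0.0001, -0.0001, 0.0001, 0.0813]
0.256 [-0.0035, 0.0304, 0.0001, -0.0001, 0.0001, 0.0975]
0.222 [-0.0047, 0.0353, 0.0001, -0.0001, 0.0001, 0.1138]
0.188 [-0.006, 0.0403, 0.0001, -0.0001, 0.0001, 0.13]
0.154 [-0.0074, 0.0452, 0.0001, -0.0001, 0.0001, 0.1462]
0.12 [-0.009, 0.05, 0.0001, -0.0001, 0.0001, 0.1625]
```

Request:
play_rows([
  [-0.0005,0.005,0,0,0,0.016,0.67],
  [-0.0008,0.01,0,0,0,0.032,0.67],
  [-0.0012,0.015,0,0,0,0.049,0.67],
  [-0.0018,0.02,0,0,0,0.065,0.67],
  [-0.0026,0.025,0,0,0,0.081,0.67],
  [-0.0035,0.0305,0,0,0,0.097,0.67],
  [-0.0047,0.0355,0,0,0,0.114,0.67],
  [-0.006,0.04,0,0,0,0.13,0.67],
  [-0.0074,0.045,0,0,0,0.146,0.67],
  [-0.009,0.05,0,0,0,0.1625,0.67],
])

```text
clock: 8.5
position: [0.4627, 0.1514, 0.0888]
tool_rot: [-3.142, -0.0, 3.125]
force: [-0.1, -2.8, 0.2]
grip_width: 0.0282
finger_force: 1.2
```

```bash
python3 arc.py 0.12 -0.08 10
```

```text
(array([-74.7,  -8.7]), np.float64(0.0888), np.float64(0.11837252472742499), 'F', array([ 0.3 , -2.82]), np.float64(0.23), 0.028177402310352664, 8.5)
0.1 [-0.0005, 0.0023, -0.0004, -0.0, -0.0001, 0.0088]
0.08 [-0.0006, 0.0053, -0.0004, -0.0, -0.0001, 0.0183]
0.06 [-0.0007, 0.0083, -0.0004, -0.0, -0.0001, 0.0279]
0.04 [-0.0009, 0.0113, -0.0004, -0.0, -0.0001, 0.0374]
0.02 [-0.0012, 0.0143, -0.0004, -0.0, -0.0001, 0.047]
0.0 [-0.0015, 0.0173, -0.0004, -0.0, -0.0001, 0.0565]
-0.02 [-0.0019, 0.0202, -0.0004, -0.0, -0.0001, 0.0661]
-0.04 [-0.0024, 0.0232, -0.0004, -0.0, -0.0001, 0.0756]
-0.06 [-0.0029, 0.0262, -0.0004, -0.0, -0.0001, 0.0852]
-0.08 [-0.0034, 0.0291, -0.0004, -0.0, -0.0001, 0.0947]
```

Request:
play_rows([
  [-0.0004,0.0023,0,0,0,0.009,0.67],
  [-0.0005,0.005,0,0,0,0.018,0.67],
  [-0.0006,0.008,0,0,0,0.028,0.67],
  [-0.0008,0.0105,0,0,0,0.037,0.67],
  [-0.001,0.013,0,0,0,0.045,0.67],
  [-0.0012,0.015,0,0,0,0.05,0.67],
  [-0.0014,0.0165,0,0,0,0.055,0.67],
  [-0.0014,0.018,0,0,0,0.055,0.67],
])

```text
clock: 9.3
position: [0.4636, 0.1603, 0.0888]
tool_rot: [-3.142, 0.0, 3.012]
force: [-0.8, -2.0, 0.2]
grip_width: 0.0284
finger_force: 1.1
```

```bash
python3 arc.py 0 -0.1 5
```

```text
(array([-75. ,   0.3]), np.float64(0.0888), np.float64(0.005318907171756315), 'F', array([-0.56, -2.09]), np.float64(0.24), 0.02841638947727717, 9.3)
-0.02 [-0.0001, 0.0025, -0.0004, -0.0, 0.0, 0.0121]
-0.04 [-0.0002, 0.0055, -0.0004, -0.0, 0.0, 0.0216]
-0.06 [-0.0004, 0.0085, -0.0004, -0.0, 0.0, 0.0312]
-0.08 [-0.0006, 0.0115, -0.0004, -0.0, 0.0, 0.0407]
-0.1 [-0.0009, 0.0145, -0.0004, -0.0, 0.0, 0.0503]
```

Still at about 2 N. I creep on to the stop in small steps, watching for the force to rise.

Request:
play_rows([
  [0,0.001,0,0,0,0,0.67],
  [0,0.002,0,0,0,0,0.67],
  [0,0.003,0,0,0,0,0.67],
  [0,0.004,0,0,0,0,0.67],
])

```text
clock: 9.7
position: [0.4639, 0.1622, 0.0888]
tool_rot: [-3.142, -0.0, 3.012]
force: [-0.9, -2.4, 0.7]
grip_width: 0.0282
finger_force: 1.1
```

Request:
play_rows([
  [0,0.001,0,0,0,0,0.67],
  [0,0.002,0,0,0,0,0.67],
  [0,0.003,0,0,0,0,0.67],
])

```text
clock: 10.0
position: [0.464, 0.1638, 0.0888]
tool_rot: [3.142, -0.0, 3.012]
force: [0.0, -2.0, 0.0]
grip_width: 0.0283
finger_force: 1.1
```

Request:
play_rows([
  [0,0.001,0,0,0,0,0.67],
  [0,0.002,0,0,0,0,0.67],
])

```text
clock: 10.2
position: [0.4642, 0.1647, 0.0888]
tool_rot: [3.142, 0.0, 3.012]
force: [-0.6, -2.3, -0.3]
grip_width: 0.0283
finger_force: 1.1
```

Request:
play_rows([
  [0,0.001,0,0,0,0,0.67],
  [0,0.002,0,0,0,0,0.67],
  [0,0.003,0,0,0,0,0.67],
])

```text
clock: 10.5
position: [0.4644, 0.1662, 0.0888]
tool_rot: [-3.142, 0.0, 3.012]
force: [-0.5, -2.4, -0.7]
grip_width: 0.0279
finger_force: 1.1
```

Request:
play_rows([
  [0,0.001,0,0,0,0,0.67],
  [0,0.002,0,0,0,0,0.67],
  [0,0.003,0,0,0,0,0.67],
])

```text
clock: 10.8
position: [0.4645, 0.1672, 0.0887]
tool_rot: [-3.141, -0.0, 3.012]
force: [-1.3, -7.6, 1.5]
grip_width: 0.0282
finger_force: 3.6
```

The force rose to 7.6 N, so the arm is against the stop. I centre the cage, open and lift.

Request:
play_rows([
  [0,-0.003,0,0,0,0,0.67],
  [0,-0.006,0,0,0,0,0.6],
  [0,-0.006,0,0,0,0,0.4],
  [0,-0.006,0,0,0,0,0.4],
  [0,-0.006,-0.04,0,0,0,0.4],
  [0,-0.006,-0.1,0,0,0,0.4],
  [0,-0.006,-0.2,0,0,0,0.4],
  [0,-0.006,-0.28,0,0,0,0.4],
  [0,-0.006,-0.35,0,0,0,0.4],
])

```text
clock: 11.7
position: [0.4642, 0.1648, 0.2662]
tool_rot: [3.141, 0.001, 3.013]
force: [0.8, -0.1, -0.3]
grip_width: 0.0512
finger_force: 0.0
```

Request:
play_rows([
  [0.1,0.1,0,0,0,0,0.4],
  [0.2,0.2,0,0,0,0,0.4],
  [0.28,0.3,0,0,0,0,0.4],
  [0.35,0.4,0,0,0,0,0.4],
  [0.4,0.5,0,0,0,0,0.4],
  [0.4,0.6,0,0,0,0,0.4],
  [0.4,0.7,0,0,0,0,0.4],
  [0.4,0.7,0,0,0,0,0.4],
  [0.4,0.7,0,0,0,0,0.4],
  [0.4,0.7,0,0,0,0,0.4],
])

```text
clock: 12.7
position: [0.3095, 0.5398, 0.2628]
tool_rot: [-3.141, -0.001, 3.015]
force: [-0.4, -1.7, 0.2]
grip_width: 0.0513
finger_force: 0.0
```

```bash
python3 - <<'E'
from h import *
print(here(observe()))
t=grab_frame("top"); s=grab_frame("side"); cv2.imwrite("pics/s5.png",cv2.convertScaleAbs(np.hstack([cv2.resize(s[130:230,180:340],(400,250)),cv2.resize(t[145:265,130:260],(400,369))[:250+119] [:369]][:1]+[cv2.resize(t[140:265,140:270],(260,250))]),alpha=1.6)[:,:,::-1])
c=get_calibration("side"); g=get_calibration("top")
print("expected handle home side/top",proj(c,[*w(-75,0),.114]),proj(g,[*w(-75,0),.114]),"knob off",proj(g,[*w(60,31),.112]))
E
```

```text
(array([-278.8,  355.6]), np.float64(0.2628), np.float64(0.008620928843331654), 'F', array([-0.2 , -1.73]), np.float64(0.19), 0.05126232157922531, 12.7)
expected handle home side/top [210.17093671 166.0861063 ] [192.56055043 246.57504043] knob off [187.91238402 175.76338115]
```

View pics/s5.png

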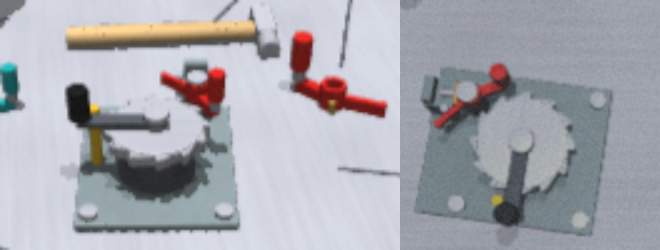

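The picture shows the handle at crop (506,213) = top (193,246.5), against a predicted home of (192.6,246.6), with the arm against the yellow post. The knob at (189.5,176) is fully off, and the gripper is clear.

```bash
python3 -c "
from workcell import *
print(job_done())"
```

```text
the job is handed in; nothing more can be done
None
```

The job is handed in: the red pawl is snapped off the wheel and stays off, the red winch's crank rests against its yellow stop post, and I did not touch the blue winch.

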